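# Load the medicine caddy in reverse order

### The arm

A 7-joint arm with a two-finger parallel gripper is mounted at the origin on the work surface. World frame = base frame: x ahead of the robot, y to its left, z up, the work surface at z = 0. Lengths are in m, angles in degrees, forces in N, time in s.
With the tool pointing down it reaches from about 0.35 to 0.775 m from the base axis. Payload 3.1 kg.
Tool frame: the origin (TCP) lies on the centre line of the jaws, within the pads' length; the fingertips stand 17 mm ahead of it and the grasp point (between the pads) lies 2 mm behind it (robot.tip_reach is the distance from the TCP to the fingertips, in m); z points along the fingers, y is the line along which they close (so a half turn about z gives the same grasp; the last joint's range is limited). The gripper opens to 85 mm and grips with 20 to 120 N. Pads are 22 mm wide; open, the fingers measure 114 mm over their backs; the gripper's body (76 mm by 85 mm) begins 54 mm behind the grasp point. The pads swing forward as they close: fully open they stand 13 mm farther back than shut.
Start: joints at [63.1, 17.813, 0.802, 86.603, -0.252, 75.585, -1.558], TCP at [0.228, -0.5, 0.248] pointing down, gripper open.
Joint ranges: [-154.91, 154.91], [-16.99, 109.72], [-72.82, 74.43], [7.12, 147.25], [-82.49, 262.49], [11.32, 116.49], [-174.64, 174.64]. Speed limits (degrees/s): [159.86, 159.86, 180, 180, 180, 180, 180].

### API

Orientations are given as [roll, pitch, yaw] about the fixed x, y, z axes, in that order (R = Rz(yaw) Ry(pitch) Rx(roll)).
In Python, from station import robot, fingers, vision, workorder, recognise gives the robot as it stands. Calls block until the motion is done:
- robot.move_to(position, orientation): joint-space move of the TCP to a pose.
- robot.line_to(position, orientation=None, velocity=0.15, f_stop=None): straight line of the TCP; orientation=None keeps the orientation; velocity is the mean speed in m/s. With f_stop (N) it stops when the force on the tool has changed by that much, and returns True; else False.
- robot.move_j(angles): joint-space move.
- fingers.gripper_to(opening, force=None): opening from 0.0 (shut) to 1.0 (fully open); force is the grip in N (None keeps the last); returns when the fingers have stopped.
- robot.pause(seconds).
- robot.inverse_kinematics(position, orientation): joint angles nearest the present ones, or None.
- vision.grab_frame(name): name is "scene" or "side" or "wrist"; returns the picture (420x560x3 uint8, red, green, blue); there is no depth.
- vision.calibration(name): a dict with "mtx" (3x3 intrinsics, pixels), "k1" (the pictures are not rectified: a ray, as slopes to the right and down, at radius r is drawn at 1 + k1 r^2 times it, then the intrinsics apply), "extrinsics" (4x4, takes a point from world to camera coordinates); the wrist camera has in their place "T_tool_cam" (4x4, takes a point from camera to tool coordinates, whose origin is the TCP and whose axes are the flange's). Camera axes: x right, y up, looking along -z (the intrinsics and any distortion apply to the point x, -y, -z); pixel columns grow to the right and rows downward; lengths in m; the calibration is good to about 2 mm. A picture is of the moment at which its call begins: read the wrist's pose just before it. calibration takes no time and is no camera call.
A pose or a line that the arm cannot do raises robot.PlanningError and nothing moves.
- workorder.close_job(): hands the job in; it is judged then, once.
Trained networks look in the newest picture that a camera, given by its name, has taken for a name from the list of things; names that differ only in an ending like _2 or _b are one class to them, and where a whole thing is asked for, a point or a joint stands for the part that bears it (a point fixed in the world has none). Each returns a list of dicts, best first, with "p" (0 to 1); they miss things now and then, are a little off and sometimes report something else, mostly with a low value. They report only what shows in the picture. A call takes as long as a camera call. They do not tell look-alikes from the thing itself.
- recognise(label, camera): "rect" ([centre column, centre row, width, height] in pixels, round what is visible of it).
Readings, each from a call of its own:
- robot.current_time_s(): time.
- robot.current_joint_positions(): joint angles.
- robot.current_dq(): joint speeds.
- robot.current_joint_torque(): joint torques, N m.
- robot.current_tool_pos(): TCP position.
- robot.current_eef_rot(): TCP orientation.
- robot.current_contact_force(): force on the tool from outside, world axes, zero at the start.
- robot.current_torque(): the same for the moment, N m.
- robot.current_finger_gap(): opening from 0.0 (shut) to 1.0 (fully open).
- robot.current_gripper_force(): force on a finger pad.
Only numpy, scipy, OpenCV 4.12 (cv2) and the standard library are available. Lean on these libraries where they do the work, as an engineer would, in place of code of your own. Each camera call takes 0.05 s, during which the arm holds its last target. There are 200 camera calls.

### The job

The next ward round runs the other way, so move the four medicine bottles from the white shelf bins into the grey caddy, one to a compartment and in the reverse of the order in which they stand in the bins: seen from the robot, the leftmost bottle goes into the rightmost compartment of the caddy, the next one into the compartment to the left of that, and so on. Set each bottle down standing upright rather than dropping it, tip none over, and leave the steel cup where it is.

Things in the scene. Friction and masses are not known exactly. Their poses are not given: they have to be found in the camera images.
- bottle_red: loose amber medicine bottle with white paper label and red screw cap, 60 to 130 g, 80 mm tall: round body 38 mm in diameter up to 58 mm, cap 33 mm in diameter from 62 mm to the top; origin at the centre of its underside, z up along the bottle. Stands at the start in the bin with the label of its cap's colour
- bottle_yellow: loose amber medicine bottle with white paper label and yellow screw cap, 60 to 130 g, 80 mm tall: round body 38 mm in diameter up to 58 mm, cap 33 mm in diameter from 62 mm to the top; origin at the centre of its underside, z up along the bottle. Stands at the start in the bin with the label of its cap's colour
- bottle_green: loose amber medicine bottle with white paper label and green screw cap, 60 to 130 g, 80 mm tall: round body 38 mm in diameter up to 58 mm, cap 33 mm in diameter from 62 mm to the top; origin at the centre of its underside, z up along the bottle. Stands at the start in the bin with the label of its cap's colour
- bottle_blue: loose amber medicine bottle with white paper label and blue screw cap, 60 to 130 g, 80 mm tall: round body 38 mm in diameter up to 58 mm, cap 33 mm in diameter from 62 mm to the top; origin at the centre of its underside, z up along the bottle. Stands at the start in the bin with the label of its cap's colour
- bin_red: fixed open white shelf bin with a red label on front and back, 56 x 56 mm outside, 50 x 50 mm inside, rim 25 mm above its origin, inner floor 3 mm above its origin; origin at the centre of its underside, z up. The four bins stand in one straight row at 70 mm pitch, in any order, on a fixed dark wooden shelf board 84 x 290 mm, 12 mm thick, lying on the counter; each bin's y axis lies along the row, pointing to the robot's left
- bin_yellow: fixed open white shelf bin with a yellow label on front and back, 56 x 56 mm outside, 50 x 50 mm inside, rim 25 mm above its origin, inner floor 3 mm above its origin; origin at the centre of its underside, z up. The four bins stand in one straight row at 70 mm pitch, in any order, on a fixed dark wooden shelf board 84 x 290 mm, 12 mm thick, lying on the counter; each bin's y axis lies along the row, pointing to the robot's left
- bin_green: fixed open white shelf bin with a green label on front and back, 56 x 56 mm outside, 50 x 50 mm inside, rim 25 mm above its origin, inner floor 3 mm above its origin; origin at the centre of its underside, z up. The four bins stand in one straight row at 70 mm pitch, in any order, on a fixed dark wooden shelf board 84 x 290 mm, 12 mm thick, lying on the counter; each bin's y axis lies along the row, pointing to the robot's left
- bin_blue: fixed open white shelf bin with a blue label on front and back, 56 x 56 mm outside, 50 x 50 mm inside, rim 25 mm above its origin, inner floor 3 mm above its origin; origin at the centre of its underside, z up. The four bins stand in one straight row at 70 mm pitch, in any order, on a fixed dark wooden shelf board 84 x 290 mm, 12 mm thick, lying on the counter; each bin's y axis lies along the row, pointing to the robot's left
- caddy: fixed grey plastic caddy, 78 mm (x) by 288 mm (y), with four open compartments in a row along its y axis, whose centres lie at y = +105, +35, -35 and -105 mm (x = 0), +y being to the robot's left; compartments 62 x 62 mm inside, walls 8 mm thick, rim 34 mm and compartment floor 8 mm above the origin, which is the centre of its underside; z up
- steel_cup: bystander: loose open steel cup, rim 64 mm in diameter, 70 mm tall, on the counter beyond the racks, near the middle; origin at the centre of its underside. (A white jar with an orange label that stands farther off has no part in the job)
Things that resemble listed ones, but are neither listed nor needed, are in the scene too. What is shaped like the bottle_blue but purple is not meant.

How it is judged (in metres and radians):
At the end, for the whole second after the job is handed in: All four bottles stand released and at rest on the floors of the caddy's compartments, upright within 0.1 rad and within 15 mm of the compartment's centre along each side, one in each, and their order from left to right is the reverse of that of the bins with their colours (x of bottle_red in the frame of caddy between -0.015 and 0.015 m and z of bottle_red in the frame of caddy between 0.004 and 0.013 m and angle between each of bottle_red, bottle_yellow, bottle_green, bottle_blue's own z axis and vertical below 0.1 rad and linear speed of each of bottle_red, bottle_yellow, bottle_green, bottle_blue below 0.02 m/s and angular speed of each of bottle_red, bottle_yellow, bottle_green, bottle_blue below 0.2 rad/s and contact force between each of bottle_red, bottle_yellow, bottle_green, bottle_blue and the fingers below 0.1 N and x of bottle_yellow in the frame of caddy between -0.015 and 0.015 m and z of bottle_yellow in the frame of caddy between 0.004 and 0.013 m and x of bottle_green in the frame of caddy between -0.015 and 0.015 m and z of bottle_green in the frame of caddy between 0.004 and 0.013 m and x of bottle_blue in the frame of caddy between -0.015 and 0.015 m and z of bottle_blue in the frame of caddy between 0.004 and 0.013 m and (((world y of bin_red between 0.256 and 0.35 m or world y of bin_red between -0.118 and 0 m) and y of bottle_red in the frame of caddy between -0.12 and -0.09 m) or ((world y of bin_red between 0.188 and 0.256 m or world y of bin_red between -0.188 and -0.118 m) and y of bottle_red in the frame of caddy between -0.05 and -0.02 m) or ((world y of bin_red between 0.118 and 0.188 m or world y of bin_red between -0.256 and -0.188 m) and y of bottle_red in the frame of caddy between 0.02 and 0.05 m) or ((world y of bin_red between 0 and 0.118 m or world y of bin_red between -0.35 and -0.256 m) and y of bottle_red in the frame of caddy between 0.09 and 0.12 m)) and (((world y of bin_yellow between 0.256 and 0.35 m or world y of bin_yellow between -0.118 and 0 m) and y of bottle_yellow in the frame of caddy between -0.12 and -0.09 m) or ((world y of bin_yellow between 0.188 and 0.256 m or world y of bin_yellow between -0.188 and -0.118 m) and y of bottle_yellow in the frame of caddy between -0.05 and -0.02 m) or ((world y of bin_yellow between 0.118 and 0.188 m or world y of bin_yellow between -0.256 and -0.188 m) and y of bottle_yellow in the frame of caddy between 0.02 and 0.05 m) or ((world y of bin_yellow between 0 and 0.118 m or world y of bin_yellow between -0.35 and -0.256 m) and y of bottle_yellow in the frame of caddy between 0.09 and 0.12 m)) and (((world y of bin_green between 0.256 and 0.35 m or world y of bin_green between -0.118 and 0 m) and y of bottle_green in the frame of caddy between -0.12 and -0.09 m) or ((world y of bin_green between 0.188 and 0.256 m or world y of bin_green between -0.188 and -0.118 m) and y of bottle_green in the frame of caddy between -0.05 and -0.02 m) or ((world y of bin_green between 0.118 and 0.188 m or world y of bin_green between -0.256 and -0.188 m) and y of bottle_green in the frame of caddy between 0.02 and 0.05 m) or ((world y of bin_green between 0 and 0.118 m or world y of bin_green between -0.35 and -0.256 m) and y of bottle_green in the frame of caddy between 0.09 and 0.12 m)) and (((world y of bin_blue between 0.256 and 0.35 m or world y of bin_blue between -0.118 and 0 m) and y of bottle_blue in the frame of caddy between -0.12 and -0.09 m) or ((world y of bin_blue between 0.188 and 0.256 m or world y of bin_blue between -0.188 and -0.118 m) and y of bottle_blue in the frame of caddy between -0.05 and -0.02 m) or ((world y of bin_blue between 0.118 and 0.188 m or world y of bin_blue between -0.256 and -0.188 m) and y of bottle_blue in the frame of caddy between 0.02 and 0.05 m) or ((world y of bin_blue between 0 and 0.118 m or world y of bin_blue between -0.35 and -0.256 m) and y of bottle_blue in the frame of caddy between 0.09 and 0.12 m))); the robot touches nothing.
It fails at once if a medicine bottle tipped over (more than 45 degrees) (angle between any of bottle_red, bottle_yellow, bottle_green, bottle_blue's own z axis and vertical above 0.785 rad).
It fails at once if a bottle dropped or thrown (faster than 0.8 m/s out of the fingers) ((linear speed of bottle_red above 0.8 m/s and contact force between bottle_red and the fingers below 0.05 N) or (linear speed of bottle_yellow above 0.8 m/s and contact force between bottle_yellow and the fingers below 0.05 N) or (linear speed of bottle_green above 0.8 m/s and contact force between bottle_green and the fingers below 0.05 N) or (linear speed of bottle_blue above 0.8 m/s and contact force between bottle_blue and the fingers below 0.05 N)).
It fails at once if the steel cup pushed more than 20 mm (distance of steel_cup from where it was at the start of the episode above 0.02 m).
It also fails if it takes over 101 s, if anything falls off the work surface, if the arm or the gripper's body presses on something with over 40 N, if the wrist force passes 120 N, or if a joint passes its speed limit or range.

## Working session

There is one attempt and no reset: what is moved stays moved. The work goes in short steps, each a Python script; the robot and the scene stay as the last script left them, time stands still between calls to the robot, and variables do not carry over. Pictures are saved under pics/ and viewed, at most 14 in all, crops included, and the job is handed in when it is done.

```bash
mkdir -p pics; cat > h.py <<'E'
import numpy as np, cv2
from station import robot, fingers, vision, workorder, recognise
def cam(name):
    c=vision.calibration(name); return np.array(c["mtx"]),c["k1"],(np.array(c["extrinsics"]) if "extrinsics" in c else np.array(c["T_tool_cam"]))
def pix2plane(name,u,v,z,E=None):
    K,k1,X=cam(name); E=X if E is None else E
    d=np.linalg.inv(K)@[u,v,1]; d=d[:2]; s=d.copy()
    for _ in range(20): s=d/(1+k1*(s@s))
    R=E[:3,:3]; t=E[:3,3]; o=-R.T@t; r=R.T@np.array([s[0],-s[1],-1])
    return o+r*(z-o[2])/r[2]
def proj(name,P,E=None):
    K,k1,X=cam(name); E=X if E is None else E
    p=E[:3,:3]@np.array(P)+E[:3,3]; s=np.array([p[0],-p[1]])/-p[2]; s=s*(1+k1*(s@s))
    return (K@[s[0],s[1],1])[:2]
def save(name,f):
    im=vision.grab_frame(name); cv2.imwrite(f,cv2.cvtColor(im,cv2.COLOR_RGB2BGR)); return im
E
python3 - <<'E'
from h import *
for n in("scene","side"):
    save(n,f"pics/{n}0.png"); K,k,X=cam(n); print(n,-X[:3,:3].T@X[:3,3],K[0,0],k)
    for c in("red","yellow","green","blue"):
        for t in ("bottle_","bin_"):
            print(t+c,[(np.round(r["rect"]).tolist(),round(r["p"],2)) for r in recognise(t+c,n)])
    for t in("caddy","steel_cup"): print(t,[(np.round(r["rect"]).tolist(),round(r["p"],2)) for r in recognise(t,n)])
E
```

```text
scene [0.99879474 0.03776626 0.78008472] 471.53099898494906 -0.16398234859945315
bottle_red [([221.0, 202.0, 22.0, 38.0], 0.91), ([148.0, 191.0, 26.0, 39.0], 0.51)]
bin_red [([224.0, 215.0, 38.0, 35.0], 0.7)]
bottle_yellow [([148.0, 190.0, 30.0, 37.0], 0.82)]
bin_yellow [([156.0, 203.0, 45.0, 33.0], 0.81)]
bottle_green [([114.0, 185.0, 30.0, 37.0], 0.56), ([363.0, 212.0, 153.0, 52.0], 0.38)]
bin_green [([117.0, 199.0, 29.0, 38.0], 0.96)]
bottle_blue [([149.0, 147.0, 26.0, 36.0], 0.93), ([187.0, 197.0, 24.0, 38.0], 0.69), ([115.0, 188.0, 31.0, 38.0], 0.4), ([223.0, 215.0, 38.0, 36.0], 0.23)]
bin_blue [([186.0, 210.0, 40.0, 33.0], 0.74)]
caddy [([361.0, 212.0, 154.0, 53.0], 0.89)]
steel_cup [([245.0, 276.0, 39.0, 48.0], 0.78)]
side [0.34704517 1.01188479 0.63332509] 499.25076969540135 -0.1264589884175973
bottle_red [([302.0, 185.0, 11.0, 24.0], 0.82)]
bin_red [([302.0, 199.0, 27.0, 18.0], 0.78)]
bottle_yellow [([319.0, 161.0, 12.0, 28.0], 0.57)]
bin_yellow [([330.0, 174.0, 10.0, 21.0], 0.4)]
bottle_green [([330.0, 152.0, 16.0, 32.0], 0.48)]
bin_green [([335.0, 165.0, 10.0, 10.0], 0.39)]
bottle_blue [([364.0, 169.0, 20.0, 29.0], 0.78), ([272.0, 171.0, 15.0, 33.0], 0.77), ([313.0, 172.0, 13.0, 23.0], 0.55), ([302.0, 184.0, 12.0, 23.0], 0.23)]
bin_blue [([319.0, 185.0, 14.0, 15.0], 0.49)]
caddy [([276.0, 262.0, 83.0, 97.0], 0.81), ([319.0, 162.0, 13.0, 29.0], 0.67)]
steel_cup [([244.0, 196.0, 23.0, 33.0], 0.78)]
```

View pics/scene0.png

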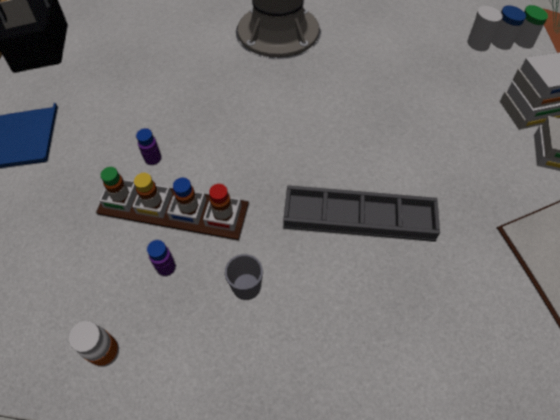

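View pics/side0.png

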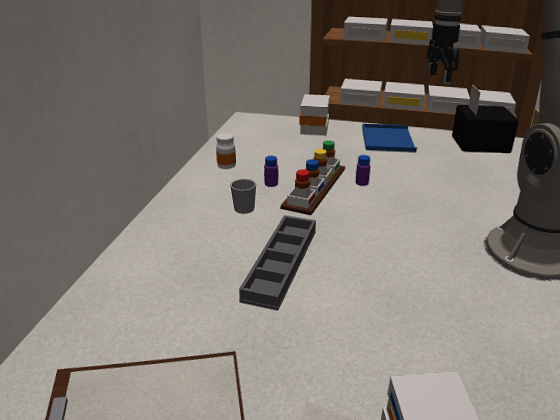

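```bash
python3 - <<'E'
from h import *
im=vision.grab_frame("scene"); hsv=cv2.cvtColor(im,cv2.COLOR_RGB2HSV)
cv2.imwrite("pics/crop1.png",cv2.resize(cv2.cvtColor(im[120:310,80:460],cv2.COLOR_RGB2BGR),None,fx=2.1,fy=2.1,interpolation=cv2.INTER_CUBIC))
# bin tops (rim z=.037) from rects approximate; bottle cap top z=0.095 at rect top
for n,(u,v) in dict(red=(221,187),blue=(187,182),yellow=(149,176),green=(114,171)).items(): print(n,pix2plane("scene",u,v,.095))
for u,v in((286,190),(437,190),(286,235),(437,235)): print(pix2plane("scene",u,v,.034))
print("cup",pix2plane("scene",245,260,.07))
E
```

```text
red [ 0.54717175 -0.08167213  0.095     ]
blue [ 0.5378128  -0.14328384  0.095     ]
yellow [ 0.52601863 -0.21458374  0.095     ]
green [ 0.51577907 -0.28281455  0.095     ]
[0.51094524 0.03151732 0.034     ]
[0.50292356 0.32146387 0.034     ]
[0.60682623 0.03357336 0.034     ]
[0.60069451 0.30754365 0.034     ]
cup [ 0.67421771 -0.03300549  0.07      ]
```

View pics/crop1.png

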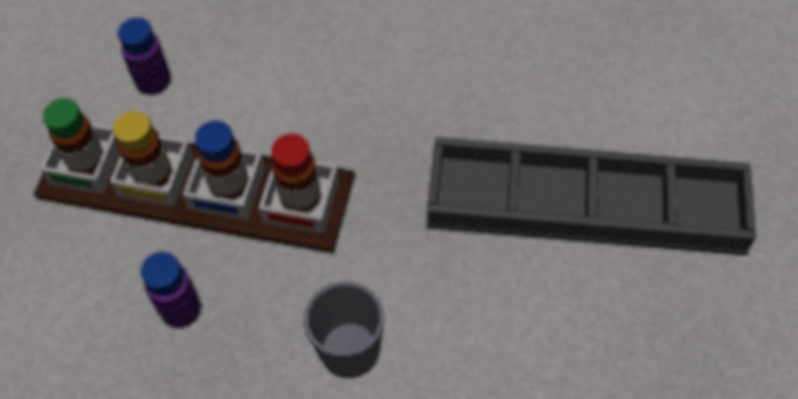

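The scene runs green, yellow, blue, red from image left to right, which is robot right to left, with row tops from (114,171) to (221,187). The caddy is at about (286–437, 190–235). So red goes to the -105 compartment, blue -35, yellow +35 and green +105. Next I'll take wrist close-ups over the row and the caddy.

```bash
cat >> h.py <<'E'
from scipy.spatial.transform import Rotation as Ro
def toolT():
    T=np.eye(4); T[:3,:3]=Ro.from_euler("xyz",robot.current_eef_rot(),degrees=True).as_matrix(); T[:3,3]=robot.current_tool_pos(); return T
def wristE(): return np.linalg.inv(toolT()@cam("wrist")[2])
def aim(x,y,zt,h,yaw):
    """TCP position at height h so that the wrist camera looks at x,y,zt"""
    R=Ro.from_euler("xyz",[180,0,yaw],degrees=True).as_matrix(); X=cam("wrist")[2]
    c=R@X[:3,3]+[0,0,h]; d=R@X[:3,:3]@[0,0,-1]; p=c+d*(zt-c[2])/d[2]
    return [x-p[0],y-p[1],h]
E
python3 - <<'E'
from h import *
print(np.round(cam("wrist")[2],3).tolist(),cam("wrist")[0][0,0],robot.current_eef_rot(),robot.current_time_s())
for u,v in((146,131),(157,243)): print("purple",pix2plane("scene",u,v,.08))
for n,x,y,zt,yaw in(("row",.53,-.18,.06,81),("caddy",.55,.17,.03,91)):
    for yw in (yaw,yaw-180):
        p=aim(x,y,zt,.33,yw); q=robot.inverse_kinematics(p,[180,0,yw]); print(n,yw,p,q if q is None else np.round(q,0).tolist())
        if q is None: continue
        try: robot.move_to(p,[180,0,yw])
        except robot.PlanningError as e: print(e); continue
        E=wristE(); save("wrist",f"pics/w_{n}.png"); np.save(f"E_{n}.npy",E); break
print(robot.current_time_s())
E
```

```text
[[-0.0, 0.945, 0.327, 0.085], [1.0, 0.0, 0.0, 0.0], [0.0, 0.327, -0.945, -0.126], [0.0, 0.0, 0.0, 1.0]] 328.4084879441463 [-1.79997601e+02  5.75419295e-04  2.45162518e+01] 1.15
purple [ 0.40830716 -0.2456459   0.08      ]
purple [ 0.65215514 -0.18276763  0.08      ]
row 81 [np.float64(0.5379486689524957), np.float64(-0.1283934695799266), 0.33] [30.0, 19.0, -26.0, 76.0, 8.0, 87.0, -4.0]
caddy 91 [np.float64(0.5486061369621706), np.float64(0.23292210132948288), 0.33] [-1.0, 26.0, -38.0, 68.0, 16.0, 91.0, -35.0]
4.3917
```

View pics/w_row.png

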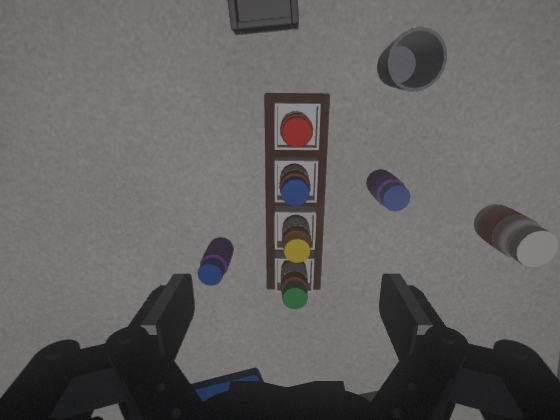

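View pics/w_caddy.png

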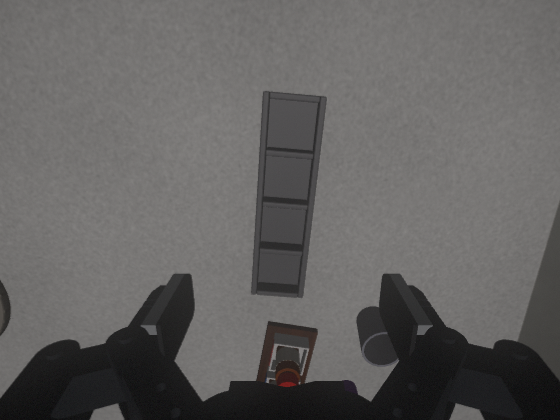

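The wrist view shows the caps at about red (297,129), blue (295,192), yellow (297,251) and green (294,298). The caddy rim corners are at about (264,92), (326,97), (303,297) and (252,293). I'll measure these.

```bash
python3 - <<'E'
from h import *
E=np.load("E_row.npy"); im=cv2.imread("pics/w_row.png"); hsv=cv2.cvtColor(im,cv2.COLOR_BGR2HSV)
H=dict(red=(0,129,297),blue=(112,192,295),yellow=(24,251,297),green=(65,298,294))
b={}
for n,(h,r,c) in H.items():
    h=int(hsv[r,c,0]); d=np.abs(hsv[...,0].astype(int)-h); m=((np.minimum(d,180-d)<8)&(hsv[...,1]>120)&(hsv[...,2]>0.6*hsv[r,c,2])).astype(np.uint8)
    _,L,S,_=cv2.connectedComponentsWithStats(m); x,y,w,hh,a=S[L[r,c]]
    p=pix2plane("wrist",x+w/2-.5,y+hh-w/2-.5,.095,E); b[n]=p[:2].tolist(); print(n,h,(x,y,w,hh),np.round(p,4))
B=np.array([pix2plane("wrist",u,v,.012,E) for u,v in((265,94),(329,94),(322,290),(267,290))])
print("board",np.round(B.mean(0),4),np.linalg.norm(B[0]-B[1]),np.linalg.norm(B[0]-B[3]),np.linalg.norm(B[1]-B[2]),np.degrees(np.arctan2(*(B[0]+B[1]-B[2]-B[3])[:2])))
E=np.load("E_caddy.npy")
C=np.array([pix2plane("wrist",u,v,.034,E) for u,v in((264,92),(326,97),(303,297),(252,293))])
a=(C[0]+C[1]-C[2]-C[3])[:2]; a/=np.linalg.norm(a)
print("caddy",np.round(C,4).tolist(),np.round(C.mean(0),4),np.linalg.norm(C[0]-C[1]),np.linalg.norm(C[3]-C[2]),np.linalg.norm(C[0]-C[3]),np.degrees(np.arctan2(*a)))
for n,o in(("scene",0),):
    for k in b: print(k, proj("scene",[*b[k],.095]))
    for p in C: print(proj("scene",p))
import json; json.dump(dict(b=b,c=C.mean(0)[:2].tolist(),a=a.tolist()),open("m.json","w"))
E
```

```text
red 0 (np.int32(281), np.int32(116), np.int32(31), np.int32(31)) [ 0.5552 -0.0858  0.095 ]
blue 111 (np.int32(282), np.int32(180), np.int32(27), np.int32(26)) [ 0.5438 -0.153   0.095 ]
yellow 25 (np.int32(284), np.int32(239), np.int32(27), np.int32(24)) [ 0.5352 -0.2244  0.095 ]
green 65 (np.int32(285), np.int32(289), np.int32(20), np.int32(18)) [ 0.522  -0.2904  0.095 ]
board [ 0.5407 -0.192   0.012 ] 0.08150641068550571 0.2892731608277807 0.2891978587953621 9.420263765025197
caddy [[0.5221, 0.3169, 0.034], [0.5973, 0.3121, 0.034], [0.5778, 0.0279, 0.034], [0.5015, 0.0339, 0.034]] [0.5497 0.1727 0.034 ] 0.07540642348371358 0.07652280080279265 0.2836693260659757 4.04047002529975
red [218.19460019 190.81227007]
blue [181.17326751 184.72269486]
yellow [142.7992471  180.16341218]
green [109.35911193 173.73548186]
[436.08421283 198.38895657]
[439.19094611 233.40345653]
[283.24000309 220.78825254]
[287.38182406 185.87398608]
```

```bash
cat >> h.py <<'E'
import json
def job(n,dx=0.,dy=0.):
    M=json.load(open("m.json")); k={"red":-.105,"blue":-.035,"yellow":.035,"green":.105}[n]
    b=np.array(M["b"][n]); a=np.array(M["a"]); t=np.array(M["c"])+k*a
    G,P=[180,0,80.6],[180,0,86]; H=.2
    fingers.gripper_to(.8)
    robot.move_to([*b,H],G); robot.line_to([*b,.065],velocity=.15)
    fingers.gripper_to(0,force=35); print(n,"gap",robot.current_finger_gap(),"F",robot.current_gripper_force())
    robot.line_to([*b,H],velocity=.15); g=robot.current_finger_gap()
    robot.line_to([*t,H],P,velocity=.25); robot.line_to([*t,.068],velocity=.15)
    s=robot.line_to([*t,.0565],velocity=.02,f_stop=2.5)
    print("held",g,robot.current_finger_gap(),"stop",s,robot.current_tool_pos(),robot.current_contact_force())
    fingers.gripper_to(.75); robot.line_to([*t,.2],velocity=.2); print("t",robot.current_time_s())
E
python3 - <<'E'
from h import *
M=json.load(open("m.json"))
for n,k in zip(("red","blue","yellow","green"),(-.105,-.035,.035,.105)):
    t=np.array(M["c"])+k*np.array(M["a"])
    for p,y in((M["b"][n],80.6),(t,86)):
        for z in(.06,.2):
            q=robot.inverse_kinematics([*p,z],[180,0,y])
            if q is None: print("noik",n,p,z)
job("red")
p=aim(.55,.12,.06,.3,86); robot.move_to(p,[180,0,86]); np.save("E1.npy",wristE()); save("wrist","pics/w1.png")
E
```

```text
red gap 0.43133487207390686 F 35.3374457359314
held 0.4309162844524973 0.43779318776008297 stop True [0.54245701 0.06796002 0.05910989] [-0.0923983  -0.38633784  3.7327004 ]
t 12.0167
```

View pics/w1.png

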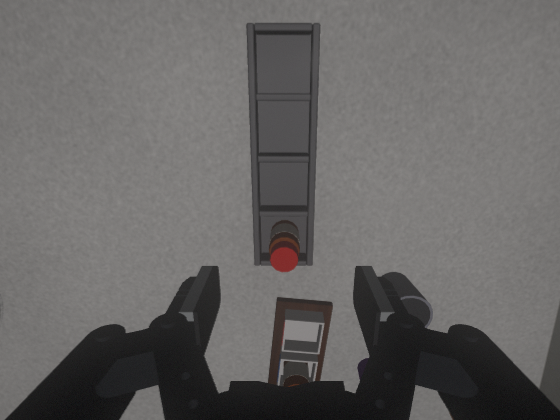

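The red bottle stands upright in the nearest compartment, with its cap at (284,260). I'll check the offset, then do the rest.

```bash
python3 - <<'E'
from h import *
E=np.load("E1.npy"); M=json.load(open("m.json")); im=cv2.imread("pics/w1.png"); hsv=cv2.cvtColor(im,cv2.COLOR_BGR2HSV)
m=(((hsv[...,0]<8)|(hsv[...,0]>172))&(hsv[...,1]>170)&(hsv[...,2]>90)).astype(np.uint8)
_,L,S,_=cv2.connectedComponentsWithStats(m); x,y,w,h,a=S[L[260,284]]; print(x,y,w,h)
p=pix2plane("wrist",x+w/2-.5,y+h-w/2-.5,.088,E)
C=np.array([pix2plane("wrist",u,v,.034,E) for u,v in((247,24),(320,24),(313,265),(254,265))]); ax=(C[0]+C[1]-C[2]-C[3])[:2]; ax/=np.linalg.norm(ax)
c=C.mean(0)[:2]; print("caddy",c,ax,"old",M["c"],M["a"],np.linalg.norm(C[0]-C[1]),np.linalg.norm(C[0]-C[3]))
for cc,aa in((c,ax),(np.array(M["c"]),np.array(M["a"]))):
    d=p[:2]-cc; print("in caddy",d@[aa[1],-aa[0]],d@aa)
for n in("blue","yellow"): job(n)
E
```

```text
0 0 560 420
caddy [0.54923217 0.17171805] [0.07359673 0.99728808] old [0.5496837528877082, 0.1727155446919463] [0.07046107087727983, 0.9975145299647654] 0.076570244398191 0.2850646835844675
in caddy -0.0034301425085669097 0.02999588517690353
in caddy -0.0037159957020050697 0.028979690160641784
blue gap 0.43283365659392814 F 34.97398495674133
held 0.4283891793810343 0.4303262609702717 stop True [0.54736481 0.13780949 0.05909765] [0.36266626 0.09246648 4.92334477]
t 20.7083
yellow gap 0.43091723268533866 F 34.96960401535034
held 0.43154096542294107 0.43489877071462024 stop True [0.5523365  0.20764851 0.05914752] [-0.42361342 -0.71479633  4.4740776 ]
t 29.4167
```

```bash
python3 - <<'E'
from h import *
job("green")
p=aim(.55,.15,.07,.36,86); robot.move_to(p,[180,0,86]); E=wristE(); np.save("E2.npy",E); save("wrist","pics/w2.png"); np.save("tp.npy",1)
im=save("side","pics/s2.png"); cv2.imwrite("pics/s2c.png",cv2.resize(cv2.cvtColor(im[190:320,190:380],cv2.COLOR_RGB2BGR),None,fx=4,fy=4,interpolation=cv2.INTER_CUBIC))
M=json.load(open("m.json")); a=np.array(M["a"])
g=cv2.imread("pics/w2.png")
for k in(-.105,-.035,.035,.105):
    t=np.array(M["c"])+k*a; u=proj("wrist",[*t,.088],E); print(np.round(u,1)); cv2.circle(g,tuple(int(round(v)) for v in u),2,(255,255,255),-1)
cv2.imwrite("pics/w2m.png",g)
E
```

```text
green gap 0.4287762314034577 F 35.032678842544556
held 0.4288724300618712 0.43080793998656985 stop True [0.55724247 0.27753445 0.05920806] [-0.98504642 -0.30561724  3.9818773 ]
t 39.125
[285.9 270. ]
[286.  222.2]
[286.  168.9]
[286.  109.2]
```

View pics/w2m.png

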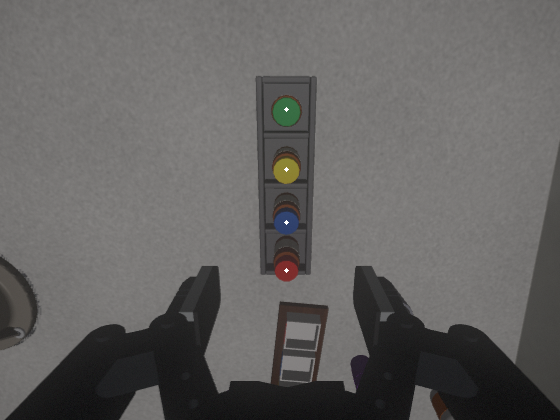

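View pics/s2c.png

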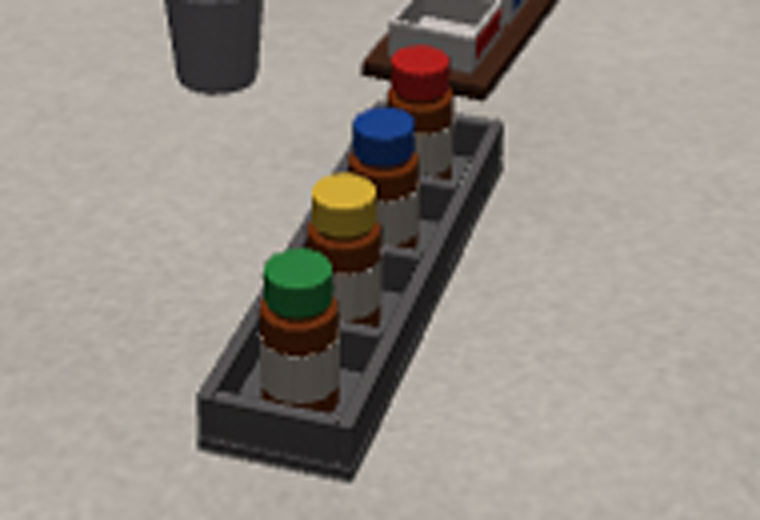

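All four bottles stand upright, and each cap is on its predicted compartment centre: (286,270), (286,222), (286,169) and (286,109). The cup hasn't moved. I'm handing in the job.

```bash
python3 -c "
from h import *
print(workorder.close_job())"
```

```text
the job is handed in; nothing more can be done
None
```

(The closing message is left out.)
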